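# Put the scraper away in the slotted block

### The job

Take the broad-bladed scraper off its sloping rest and put it away in the white slotted block: slide the blade edgewise down into a slot until the shoulder under the grip sits on top of the block. The three slots look alike, but only one is deep enough, so feel which it is; keep hold of the scraper until it is fully home, then let go, and leave the dish, bottle and bowl where they stand.

Things in the scene. Friction and masses are not known exactly. Their poses are not given: they have to be found in the camera images.
- scraper: Loose scraper, about 120 g; front and back alike. Origin: middle of the blade's bottom edge; z runs up the tool to the grip, y along the width, x through the thickness. Steel blade 54 x 3 mm, z 0 to 60 mm (lowest 4 mm only 48 x 2); grey shoulder 60 x 14 mm, z 60 to 68; black grip 30 x 16 mm, z 68 to 128. Starts on the rest, leaning 0.45 rad from upright, grip towards the robot.
- scraper_grip (a point): Point on the scraper's axis inside the grip, 100 mm above the blade's bottom edge (axes as the scraper's): take it here, fingers closing on the 16 mm thickness (along x).
- rest: Fixed rest: white base 100 x 90 x 8 mm, steel plate 80 mm wide sloping 0.45 rad from upright under the blade (not the grip: free room for a finger there). The blade's foot stands at x = 30, z = 20 mm in a trough with an 8 mm lip, so draw the tool out along its own axis. Origin: centre of the underside, z up; the scraper leans to -x, its y along the rest's y.
- holder: Fixed white block 104 (x) x 84 (y) x 80 mm high; origin: centre of its underside, z up. Three upright square-edged slots open on top at x = -30, 0, 30 mm, each 60 mm long (y), 5.5 mm wide (x). In random order they are 67, 44 and 30 mm deep: in the first the shoulder lands on the block (blade edge 20 mm above the bench); the others stop the blade 16 or 30 mm short of that.
- slot0 (a point): Centre of the mouth of the slot at x = -30 mm of the block, in its top face 80 mm above the bench; axes as the block's.
- slot1 (a point): Centre of the mouth of the middle slot, in the block's top face; axes as the block's.
- slot2 (a point): Centre of the mouth of the slot at x = +30 mm of the block, in its top face; axes as the block's.
- dish: Bystander: covered glass dish, 90 mm across, 18 mm high, loose; origin at the centre of its underside.
- vial: Bystander: small amber bottle with a black cap, 38 mm across, 62 mm high, loose; origin at the centre of its underside.
- bowl: Bystander: small white bowl, 80 mm across, 38 mm high, loose; origin at the centre of its underside.
Things that resemble listed ones, but are neither listed nor needed, are in the scene too. Leave any brown or red look-alike of the holder alone.

How it is judged:
By the outcome, as a careful person would: the job done as asked, in the order asked, and still so for the second after the job is handed in, with the robot touching nothing.
It also fails if it takes over 48 s, if anything falls off the work surface, if the arm or the gripper's body presses on something with over 40 N, if the wrist force passes 120 N, or if a joint passes its speed limit or range.

### The arm

A 6-joint arm with a two-finger parallel gripper is mounted at the origin on the work surface. World frame = base frame: x ahead of the robot, y to its left, z up, the work surface at z = 0. Lengths are in m, angles in rad, forces in N, time in s.
With the tool pointing down it reaches from about 0.3 to 0.775 m from the base axis. Payload 14.6 kg.
Tool frame: the origin (TCP) lies midway between the tips of the shut fingers; the grasp point (between the pads) lies ctrl.tcp_to_grasp behind it (ctrl.tcp_to_grasp is the distance from the TCP to the grasp point, in m); z points along the fingers, y is the line along which they close (so a half turn about z gives the same grasp; the last joint's range is limited). The gripper opens to 85 mm and grips with 20 to 120 N. Pads are 22 mm wide; open, the fingers measure 114 mm over their backs; the gripper's body (76 mm by 85 mm) begins 54 mm behind the grasp point. The pads swing forward as they close: fully open they stand 13 mm farther back than shut.
Start: joints at [-1.208, 0.3, 1.521, -0, 1.321, -0.067], TCP at [0.229, -0.5, 0.231] pointing down, gripper open.
Joint ranges: [-3.03, 3.03], [-0.79, 2.21], [0.23, 2.52], [-1.04, 4.18], [0, 3.07], [-2.55, 2.55]. Speed limits (rad/s): [2.22, 2.22, 2.57, 3.14, 3.14, 3.14].

### API

Orientations are given as a 3x3 rotation matrix whose columns are the frame's x, y, z axes.
In Python, from plant import ctrl gives the robot as it stands.
- The arm moves only by the tool send_rows, never from a script. Its arguments are lists of equal length, an entry for each row: "slide": the shift along the tool's x, y, z as a fraction of full scale, a list of three; "turn": the turn, a rotation vector about the tool's x, y, z as a fraction of full scale, a list of three. In form: {"slide": [[dx, dy, dz], ...], "turn": [[ax, ay, az], ...]}. A call has 1 to 8 rows; each row shifts and turns the commanded pose from where the row before left it, along the tool's axes as they then stand; what a row does not reach is not made up. Full scale, the value 1, is 20 mm for a shift and 6 degrees for a turn. A row lasts 1/8 s, in which the tool goes at most 62.5 mm and 10.7 degrees, less where a joint would pass 70% of its speed; a pose out of reach is approached as far as the arm can. A call with a number of a shift or a turn outside -1 to 1 is refused whole. A call with a gripper value outside its range is refused whole. "grip" is the finger opening in mm, from 0 to 85.4, set as the call begins (left out, the last holds). The fingers move at their own pace and stop on an object; the grip force is fixed at half the most. Time passes only in rows, so rows that do not move let the fingers close. It gives the time, the measured TCP pose, the force, the opening and the grip force at its end, in the units of the state.
- ctrl.read_state(): the state, without advancing time (a new reading comes with each control period).
- ctrl.get_image(name): name is "scene" or "top" or "wrist"; returns (picture, depth): 400x640x3 uint8, red, green, blue; 400x640 float32, m along the optical axis (not along the pixel's ray), 0 where there is no reading.
- ctrl.camera_model(name): a dict with "camera_matrix" (3x3 intrinsics, pixels), "view" (4x4, takes a point from world to camera coordinates); the wrist camera has in their place "mount" (4x4, takes a point from camera to tool coordinates, whose origin is the TCP and whose axes are the flange's). Camera axes: x right, y up, looking along -z (the intrinsics and any distortion apply to the point x, -y, -z); pixel columns grow to the right and rows downward; lengths in m; the calibration is good to about 2 mm. A picture is of the moment at which its call begins: read the wrist's pose just before it. camera_model takes no time and is no camera call.
- ctrl.job_done(): hands the job in; it is judged then, once.
The state is a dict: "time_s": time; "joints": joint angles; "joint_velocities": joint speeds; "joint_torque": joint torques, N m; "eef_pos": TCP position; "tcp_rot": TCP orientation; "force": force on the tool from outside, world axes, zero at the start; "torque": the same for the moment, N m; "opening": finger opening in m; "grasp_force": force on a finger pad.
Only numpy, scipy, OpenCV 4.12 (cv2) and the standard library are available. Lean on these libraries where they do the work, as an engineer would, in place of code of your own. Each camera call takes 0.05 s, during which the arm holds its last target. There are 200 camera calls.

## Working session

There is one attempt and no reset: what is moved stays moved. The work goes in short steps, Python scripts to look and compute and a tool call to move; the robot and the scene stay as the last step left them, time stands still between calls to the robot, and variables do not carry over. Pictures are saved under pics/ and viewed, at most 10 in all, crops included, and the job is handed in when it is done.

Besides the shell and the picture viewer there is one more tool, called after "Call:" as name(argument=value, ...), one argument or row to a line, values as JSON. send_rows: Moves the arm, as the interface text tells. Its arguments: {"type":"object","properties":{"slide":{"type":"array","items":{"type":"array","items":{"type":"number"}}},"turn":{"type":"array","items":{"type":"array","items":{"type":"number"}}},"grip":{"type":"number"}},"required":["slide","turn"]}

```bash
ls; mkdir -p pics; python3 - <<'E'
from plant import ctrl
import cv2,numpy as np
for n in("scene","top"):
    im,d=ctrl.get_image(n); cv2.imwrite(f"pics/{n}0.png",im[:,:,::-1]); np.savez(f"{n}0.npz",im=im,d=d)
    m=ctrl.camera_model(n); print(n,{k:np.round(v,4).tolist() if not isinstance(v,str) else v for k,v in m.items()})
m=ctrl.camera_model("wrist");print({k:np.round(v,4).tolist() for k,v in m.items()})
print(ctrl.tcp_to_grasp); print(ctrl.read_state())
E
```

```text
pics
scene {'camera_matrix': [[376.895, 0.0, 314.7886], [0.0, 376.895, 198.1263], [0.0, 0.0, 1.0]], 'view': [[-0.6687, 0.7435, -0.0087, 0.4848], [-0.6366, -0.5665, 0.5234, 0.3079], [0.3842, 0.3555, 0.8521, -1.0998], [0.0, 0.0, 0.0, 1.0]]}
top {'camera_matrix': [[515.7804, 0.0, 321.2085], [0.0, 515.7804, 202.0391], [0.0, 0.0, 1.0]], 'view': [[0.0099, -0.9998, 0.015, -0.0911], [0.9889, 0.012, 0.1483, -0.6179], [-0.1485, 0.0133, 0.9888, -1.2726], [0.0, 0.0, 0.0, 1.0]]}
{'camera_matrix': [[309.7823, 0.0, 319.407], [0.0, 309.7823, 195.4873], [0.0, 0.0, 1.0]], 'mount': [[0.0004, 0.9627, 0.2704, 0.0681], [1.0, -0.0004, -0.0002, 0.0004], [-0.0001, 0.2704, -0.9627, -0.1415], [0.0, 0.0, 0.0, 1.0]]}
0.0187
{'time_s': 0.1, 'joints': array([-1.20757357e+00,  3.00431982e-01,  1.52153658e+00, -9.48627340e-06,
        1.32068469e+00, -6.66074985e-02]), 'joint_velocities': array([ 0.00034569, -0.00136487, -0.00210462,  0.00055379,  0.0010075 ,
       -0.00185741]), 'joint_torque': array([ 2.40799767e-03, -5.44378066e+01, -3.62367439e+01,  5.83679639e-05,
        3.07599999e-03,  8.99700649e-05]), 'eef_pos': array([ 0.22910995, -0.49977488,  0.23076159]), 'tcp_rot': array([[ 9.09035529e-01,  4.16718440e-01, -3.85411240e-04],
       [ 4.16718614e-01, -9.09034994e-01,  9.88139370e-04],
       [ 6.14235928e-05, -1.05886183e-03, -9.99999438e-01]]), 'force': array([-0.03453413,  0.39499232, -0.20432367]), 'torque': array([-0.01638513,  0.03623979,  0.01338348]), 'grasp_force': 0.0, 'opening': 0.08553399702023157}
```

View pics/scene0.png

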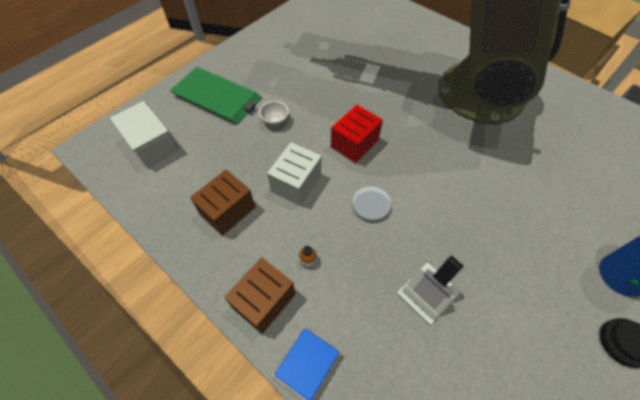

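View pics/top0.png

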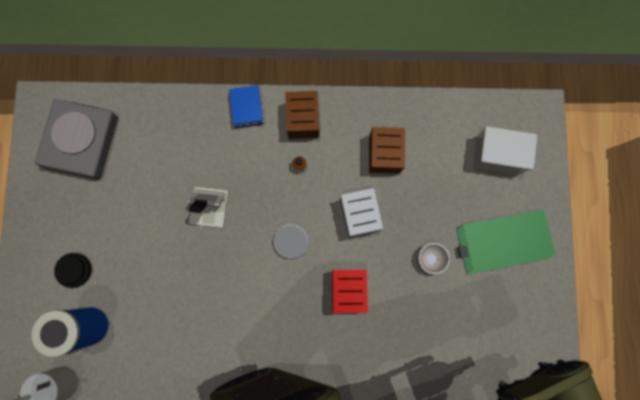

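The scene picture shows the white slotted block at (295,172) and the scraper in its rest at (435,288). In the top view they are at (362,212) and (207,206).

What could be mistaken for them, in top-view pixels:
- **Holder:** white slotted (362,212), plain white block (508,149), brown blocks (302,114) and (388,149), red block (350,291). I choose (362,212), the only white one with slots.
- **Scraper:** the black tool on the white rest (200,206), and the black puck (73,270). I choose (200,206).

Next I'll take rough positions and a close crop.

```bash
cat > h.py <<'E'
import numpy as np, cv2
from plant import ctrl
def cam(name, st=None):
    m=ctrl.camera_model(name); K=np.array(m["camera_matrix"])
    if "view" in m: T=np.linalg.inv(np.array(m["view"]))
    else:
        W=np.eye(4); W[:3,:3]=st["tcp_rot"]; W[:3,3]=st["eef_pos"]; T=W@np.array(m["mount"])
    return K,T
def rays(uv,K,T):
    uv=np.atleast_2d(uv).astype(float)
    d=np.c_[(uv[:,0]-K[0,2])/K[0,0],-(uv[:,1]-K[1,2])/K[1,1],-np.ones(len(uv))]
    return T[:3,3],d@T[:3,:3].T
def onplane(uv,z,K,T):
    o,d=rays(uv,K,T); return o+d*((z-o[2])/d[:,2])[:,None]
def cloud(d,K,T):
    v,u=np.mgrid[:d.shape[0],:d.shape[1]]; o,r=rays(np.c_[u.ravel(),v.ravel()],K,T)
    return (o+r*d.ravel()[:,None]).reshape(*d.shape,3)
def proj(P,K,T):
    c=(np.atleast_2d(P)-T[:3,3])@T[:3,:3]; return np.c_[K[0,0]*c[:,0]/-c[:,2]+K[0,2],-K[1,1]*c[:,1]/-c[:,2]+K[1,2]]
E
python3 - <<'E'
from h import *
z=np.load("top0.npz"); im,d=z["im"],z["d"]; K,T=cam("top"); P=cloud(d,K,T)
print("cam",T[:3,3])
for n,(u,v) in dict(holder=(362,212),dish=(291,241),vial=(299,164),bowl=(433,259),red=(350,291),brown=(388,149),brown2=(302,114),white=(508,149)).items(): 
    w=P[v-28:v+28,u-28:u+28].reshape(-1,3); w=w[w[:,2]>.01]; print(n,w[:,:2].min(0).round(3),w[:,:2].max(0).round(3),np.percentile(w[:,2],95).round(3))
u,v=207,206; w=P[v-30:v+30,u-30:u+30]; c=im[v-30:v+30,u-30:u+30]
blk=(c.max(2)<60)&(w[...,2]>.05); q=w[blk]; print("grip",len(q),q.mean(0),q.min(0),q.max(0))
base=(c.min(2)>120)&(w[...,2]<.03); q=w[base]; print(len(q),cv2.minAreaRect(onplane(np.argwhere(base)[:,::-1]+[u-30,v-30],.008,K,T)[:,:2].astype(np.float32)))
wm=((im.min(2)>120)&(P[...,2]>.07)).astype(np.uint8); wm[:, :330]=0; wm[:,395:]=0; wm[240:]=0;wm[:180]=0
print(cv2.minAreaRect(onplane(np.argwhere(wm)[:,::-1],.08,K,T)[:,:2].astype(np.float32)))
a=cv2.resize(im[170:250,170:250],(560,560),interpolation=cv2.INTER_CUBIC); cv2.imwrite("pics/c1.png",a[:,:,::-1])
E
```

```text
cam [ 0.42298388 -0.06667693  1.35134672]
holder [ 0.423 -0.247] [ 0.648 -0.067] 0.084
dish [ 0.423 -0.067] [0.565 0.037] 0.023
vial [ 0.423 -0.077] [0.8   0.006] 0.197
bowl [ 0.423 -0.448] [ 0.552 -0.067] 0.041
red [ 0.343 -0.199] [ 0.447 -0.067] 0.084
brown [ 0.423 -0.297] [ 0.81  -0.067] 0.084
brown2 [ 0.423 -0.077] [0.904 0.012] 0.085
white [ 0.423 -0.63 ] [ 0.83  -0.067] 0.086
grip 189 [0.59602862 0.21306293 0.11802253] [0.57798804 0.19814312 0.07780485] [0.61801054 0.23745885 0.14077433]
581 ((0.6091585755348206, 0.21113406121730804), (0.08907774835824966, 0.10130356252193451), 84.45167541503906)
((0.590835452079773, -0.18536345660686493), (0.104060597717762, 0.08598288893699646), 12.648565292358398)
```

View pics/c1.png

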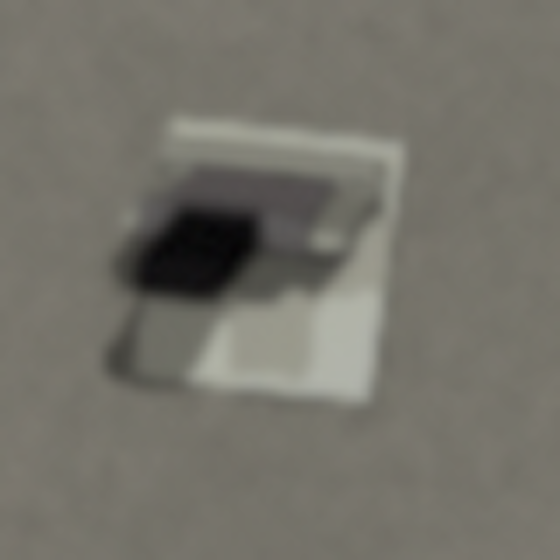

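The crop confirms the black grip and shoulder on the white rest, with the lip on the far (+x) side at the crop's top edge. Next I'll plan the move to a pre-grasp pose on the tool's axis.

```bash
cat >> h.py <<'E'
from scipy.spatial.transform import Rotation as Ro
def plan(pt,Rt,n=None,start=None):
    st=ctrl.read_state(); p,R=(st["eef_pos"],st["tcp_rot"]) if start is None else start
    w=Ro.from_matrix(R.T@Rt).as_rotvec(degrees=True)
    def solve(n):
        Rs=[R@Ro.from_rotvec(w*i/n,degrees=True).as_matrix() for i in range(n)]
        return np.linalg.solve(sum(Rs),pt-p),Rs
    if n is None:
        n=1
        while max(abs(solve(n)[0]).max()/.02,abs(w).max()/n/6)>1: n+=1
    d,Rs=solve(n); path=p+np.cumsum([r@d for r in Rs],0)
    print("rows",n,"slide",(d/.02).round(3),"turn",(w/n/6).round(3)); print("path mid",path[n//2].round(3),"zmin",path[:,2].min().round(3)); return n
def rotcols(x,y,z): return np.c_[x,y,z]
def restpose(xy,yaw,s):  # tool pose with TCP at s m along the scraper axis
    Rz=Ro.from_euler("z",yaw).as_matrix(); ax=Rz@[-np.sin(.45),0,np.cos(.45)]; sx=Rz@[np.cos(.45),0,np.sin(.45)]; sy=Rz@[0,1,0]
    foot=np.r_[xy,0]+Rz@[.03,0,.02]
    return foot+ax*s, rotcols(sy,sx,-ax)
E
python3 - <<'E'
from h import *
p,R=restpose([.609,.211],-.097,.181); print(p,R.round(3)); plan(p,R)
E
```

```text
[0.5605003  0.21571928 0.18298093] [[ 0.097  0.896  0.433]
 [ 0.995 -0.087 -0.042]
 [ 0.     0.435 -0.9  ]]
rows 41 slide [ 0.98  -0.216  0.053] turn [-0.095  0.055 -0.239]
path mid [ 0.491 -0.175  0.215] zmin 0.183
```

Call:
send_rows(
  slide=[
    [0.98, -0.22, 0.05],
    [0.98, -0.22, 0.05],
    [0.98, -0.22, 0.05],
    [0.98, -0.22, 0.05],
    [0.98, -0.22, 0.05],
    [0.98, -0.22, 0.05],
    [0.98, -0.22, 0.05],
    [0.98, -0.22, 0.05],
  ],
  turn=[
    [-0.1, 0.05, -0.24],
    [-0.1, 0.05, -0.24],
    [-0.1, 0.05, -0.24],
    [-0.1, 0.05, -0.24],
    [-0.1, 0.05, -0.24],
    [-0.1, 0.05, -0.24],
    [-0.1, 0.05, -0.24],
    [-0.1, 0.05, -0.24],
  ],
  grip=60,
)

```text
time_s: 1.1
eef_pos: [0.3489, -0.3911, 0.2244]
tcp_rot: [[0.805, 0.588, 0.079], [0.592, -0.804, -0.051], [0.033, 0.088, -0.996]]
force: [1.4, -0.2, 0.9]
opening: 0.0602
grasp_force: 0.0
```

Call:
send_rows(
  slide=[
    [0.98, -0.22, 0.05],
    [0.98, -0.22, 0.05],
    [0.98, -0.22, 0.05],
    [0.98, -0.22, 0.05],
    [0.98, -0.22, 0.05],
    [0.98, -0.22, 0.05],
    [0.98, -0.22, 0.05],
    [0.98, -0.22, 0.05],
  ],
  turn=[
    [-0.1, 0.05, -0.24],
    [-0.1, 0.05, -0.24],
    [-0.1, 0.05, -0.24],
    [-0.1, 0.05, -0.24],
    [-0.1, 0.05, -0.24],
    [-0.1, 0.05, -0.24],
    [-0.1, 0.05, -0.24],
    [-0.1, 0.05, -0.24],
  ],
)

```text
time_s: 2.1
eef_pos: [0.4441, -0.2619, 0.2185]
tcp_rot: [[0.667, 0.726, 0.165], [0.743, -0.664, -0.085], [0.048, 0.179, -0.983]]
force: [-0.2, -0.0, -0.0]
opening: 0.0601
grasp_force: 0.0
```

Call:
send_rows(
  slide=[
    [0.98, -0.22, 0.05],
    [0.98, -0.22, 0.05],
    [0.98, -0.22, 0.05],
    [0.98, -0.22, 0.05],
    [0.98, -0.22, 0.05],
    [0.98, -0.22, 0.05],
    [0.98, -0.22, 0.05],
    [0.98, -0.22, 0.05],
  ],
  turn=[
    [-0.1, 0.05, -0.24],
    [-0.1, 0.05, -0.24],
    [-0.1, 0.05, -0.24],
    [-0.1, 0.05, -0.24],
    [-0.1, 0.05, -0.24],
    [-0.1, 0.05, -0.24],
    [-0.1, 0.05, -0.24],
    [-0.1, 0.05, -0.24],
  ],
)

```text
time_s: 3.1
eef_pos: [0.512, -0.1165, 0.2105]
tcp_rot: [[0.502, 0.827, 0.255], [0.864, -0.494, -0.099], [0.044, 0.27, -0.962]]
force: [0.6, -0.5, 0.3]
opening: 0.0599
grasp_force: 0.0
```

```bash
python3 - <<'E'
from h import *
p,R=restpose([.609,.211],-.097,.181); s=ctrl.read_state(); print(s["eef_pos"],s["joints"].round(2),s["time_s"]); plan(p,R)
E
```

```text
[ 0.51199448 -0.11649512  0.21046802] [-0.28  0.13  1.81 -0.03  0.93  0.26] 3.1
rows 17 slide [ 0.976 -0.204  0.041] turn [-0.092  0.063 -0.234]
path mid [0.555 0.057 0.199] zmin 0.183
```

Call:
send_rows(
  slide=[
    [0.98, -0.2, 0.04],
    [0.98, -0.2, 0.04],
    [0.98, -0.2, 0.04],
    [0.98, -0.2, 0.04],
    [0.98, -0.2, 0.04],
    [0.98, -0.2, 0.04],
    [0.98, -0.2, 0.04],
    [0.98, -0.2, 0.04],
  ],
  turn=[
    [-0.09, 0.06, -0.23],
    [-0.09, 0.06, -0.23],
    [-0.09, 0.06, -0.23],
    [-0.09, 0.06, -0.23],
    [-0.09, 0.06, -0.23],
    [-0.09, 0.06, -0.23],
    [-0.09, 0.06, -0.23],
    [-0.09, 0.06, -0.23],
  ],
)

```text
time_s: 4.1
eef_pos: [0.5529, 0.0378, 0.2008]
tcp_rot: [[0.321, 0.884, 0.341], [0.946, -0.312, -0.084], [0.032, 0.349, -0.936]]
force: [-0.3, 0.8, -1.5]
opening: 0.06
grasp_force: 0.0
```

Call:
send_rows(
  slide=[
    [0.98, -0.2, 0.04],
    [0.98, -0.2, 0.04],
    [0.98, -0.2, 0.04],
    [0.98, -0.2, 0.04],
    [0.98, -0.2, 0.04],
    [0.98, -0.2, 0.04],
    [0.98, -0.2, 0.04],
    [0.5, -0.1, 0],
  ],
  turn=[
    [-0.09, 0.06, -0.23],
    [-0.09, 0.06, -0.23],
    [-0.09, 0.06, -0.23],
    [-0.09, 0.06, -0.23],
    [-0.09, 0.06, -0.23],
    [-0.09, 0.06, -0.23],
    [-0.09, 0.06, -0.23],
    [-0.09, 0.06, -0.23],
  ],
)

```text
time_s: 5.1
eef_pos: [0.5641, 0.1868, 0.1873]
tcp_rot: [[0.129, 0.899, 0.419], [0.992, -0.118, -0.051], [0.003, 0.422, -0.906]]
force: [-0.1, -0.9, 0.3]
opening: 0.0597
grasp_force: 0.0
```

```bash
python3 - <<'E'
from h import *
s=ctrl.read_state(); im,d=ctrl.get_image("wrist"); np.savez("w1.npz",im=im,d=d,p=s["eef_pos"],R=s["tcp_rot"]); cv2.imwrite("pics/w1.png",im[:,:,::-1])
p,R=restpose([.609,.211],-.097,.181); print(s["eef_pos"],s["time_s"]); plan(p,R)
E
```

```text
[0.56410839 0.18683341 0.18730273] 5.1
rows 2 slide [ 0.697 -0.201  0.023] turn [-0.065  0.05  -0.141]
path mid [0.561 0.216 0.183] zmin 0.183
```

View pics/w1.png

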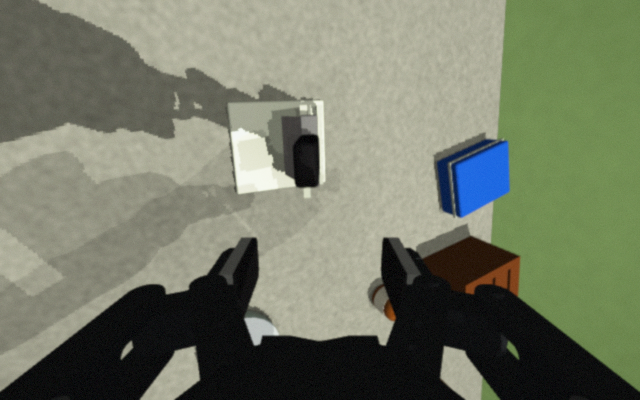

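The wrist view shows the rest at (278,145) and the black grip at (306,160), nearly end-on. I'll finish the pre-grasp move, let it settle, then measure.

Call:
send_rows(
  slide=[
    [0.7, -0.2, 0.02],
    [0.7, -0.2, 0.02],
    [0, 0, 0],
  ],
  turn=[
    [-0.07, 0.05, -0.14],
    [-0.07, 0.05, -0.14],
    [0, 0, 0],
  ],
)

```text
time_s: 5.52
eef_pos: [0.5606, 0.215, 0.1831]
tcp_rot: [[0.099, 0.896, 0.433], [0.995, -0.09, -0.043], [0.0, 0.435, -0.9]]
force: [-0.3, 0.2, 0.4]
opening: 0.0602
grasp_force: 0.0
```

```bash
python3 - <<'E'
from h import *
s=ctrl.read_state(); im,d=ctrl.get_image("wrist"); np.savez("w2.npz",im=im,d=d,p=s["eef_pos"],R=s["tcp_rot"]); 
K,T=cam("wrist",s); P=cloud(d,K,T); xy=np.array([.609,.211]); yaw=-.097
p,R=restpose(xy,yaw,.181); print(s["eef_pos"],abs(s["joint_velocities"]).max()); plan(p,R)
Rz=Ro.from_euler("z",yaw).as_matrix(); ax=-R[:,2];sx=R[:,1];sy=R[:,0];foot=p-ax*.181
print("pred corners",proj([np.r_[xy,0]+Rz@[a,b,.008] for a,b in((.05,.045),(.05,-.045),(-.05,-.045),(-.05,.045))],K,T).round(1).tolist())
print("pred grip end",proj([foot+ax*.128+sx*a+sy*b for a,b in((.008,.015),(.008,-.015),(-.008,-.015),(-.008,.015),(0,0))],K,T).round(1).tolist())
cv2.imwrite("pics/w2.png",cv2.resize(im[60:230,200:420],(800,618)[:2],interpolation=cv2.INTER_CUBIC)[:600,:,::-1])
blk=(im.max(2)<45)&(np.abs(P-(foot+ax*.1)).max(2)<.06)
n,l,stt,c=cv2.connectedComponentsWithStats(blk.astype(np.uint8)); i=1+stt[1:,4].argmax(); q=P[l==i]; print(stt[i],c[i])
loc=np.c_[(q-foot)@sx,(q-foot)@sy,(q-foot)@ax]; print("grip local pct",np.percentile(loc,[2,50,98],axis=0).round(4).tolist())
e=loc[loc[:,2]>.123]; print("end face",len(e),e.mean(0).round(4),np.percentile(e,[2,98],axis=0).round(4).tolist())
# base white
wh=(im.min(2)>150)&(np.abs(P-np.r_[xy,.0]).max(2)<.09)&(P[...,2]<.03)
print("base",cv2.minAreaRect(onplane(np.argwhere(wh)[:,::-1],.008,K,T)[:,:2].astype(np.float32)))
E
```

```text
[0.56064846 0.21497657 0.18313412] 0.022768351504411716
rows 1 slide [ 0.059 -0.025  0.004] turn [ 0.001  0.01  -0.029]
path mid [0.561 0.216 0.183] zmin 0.183
pred corners [[331.3, 129.6], [330.7, 208.6], [244.5, 222.1], [238.1, 132.9]]
pred grip end [[332.1, 191.8], [331.7, 234.6], [308.1, 234.6], [307.6, 191.8], [319.9, 213.6]]
[ 306  170   23   58 1220] [317.08196721 199.49836066]
grip local pct [[-0.0092, -0.0089, 0.0788], [-0.0019, 0.0095, 0.1271], [0.0054, 0.0185, 0.1288]]
end face 940 [-0.0018  0.0051  0.1273] [[-0.0091, -0.0094, 0.1243], [0.0054, 0.0182, 0.1289]]
base ((0.606339693069458, 0.21310849487781525), (0.17530789971351624, 0.17510534822940826), 0.06381619721651077)
```

View pics/w2.png

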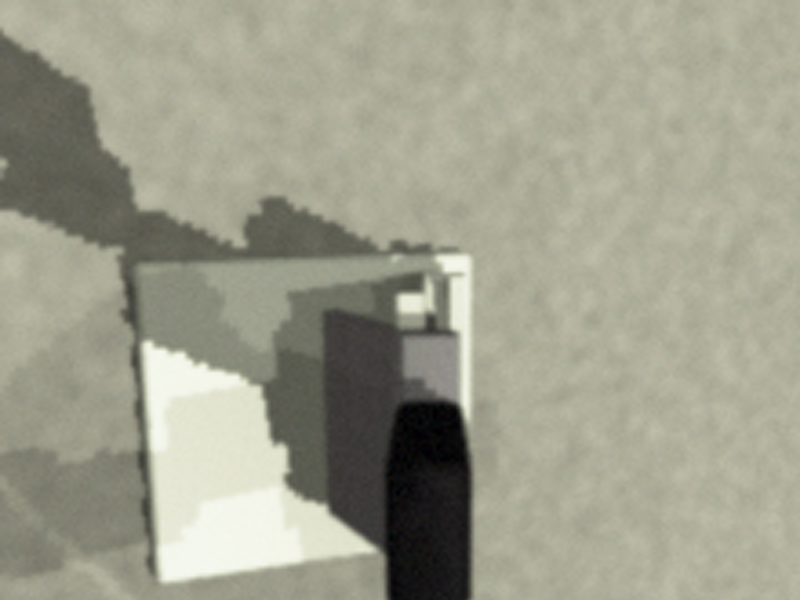

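The crop shows the rest corners within about 1–2 px of my prediction: (237,132), (329,130) and (244,220) in full-picture pixels. The grip end runs past the crop's bottom at about x=306–329. I'll check the grip's lower edge before closing.

```bash
python3 - <<'E'
from h import *
z=np.load("w2.npz"); im,d=z["im"],z["d"]; print(im[160:245:3,317].max(1).tolist()); print(im[195,298:340].max(1).tolist(), im[215,298:340].max(1).tolist()); print(d[190:240:4,317].round(3).tolist())
E
```

```text
[143, 140, 123, 76, 9, 9, 13, 11, 1, 16, 22, 22, 24, 26, 28, 23, 20, 24, 22, 19, 20, 24, 23, 156, 165, 164, 165, 165, 168]
[62, 61, 60, 58, 64, 60, 59, 48, 26, 8, 15, 0, 18, 18, 16, 13, 19, 18, 24, 27, 20, 22, 26, 30, 32, 33, 30, 33, 29, 27, 32, 78, 144, 167, 165, 172, 173, 170, 171, 166, 170, 166] [157, 155, 154, 150, 150, 151, 149, 132, 67, 17, 11, 17, 15, 22, 22, 16, 18, 21, 21, 16, 24, 21, 25, 24, 25, 27, 33, 33, 31, 29, 39, 93, 151, 165, 164, 166, 165, 169, 167, 166, 169, 164]
[0.20100000500679016, 0.2029999941587448, 0.2029999941587448, 0.20499999821186066, 0.20499999821186066, 0.20499999821186066, 0.20600000023841858, 0.2070000022649765, 0.20800000429153442, 0.20800000429153442, 0.3700000047683716, 0.3709999918937683, 0.3720000088214874]
```

The grip end face lies at rows 186–227 and columns 306–329. That puts the scraper about 4 mm in +y and 1.6 mm in −x of my prediction. I'll correct for that and advance 100 mm along its axis.

Call:
send_rows(
  slide=[
    [0.26, -0.1, 0],
    [0, 0, 1],
    [0, 0, 1],
    [0, 0, 1],
    [0, 0, 1],
    [0, 0, 1],
    [0, 0, 0],
  ],
  turn=[
    [0, 0, -0.03],
    [0, 0, 0],
    [0, 0, 0],
    [0, 0, 0],
    [0, 0, 0],
    [0, 0, 0],
    [0, 0, 0],
  ],
)

```text
time_s: 6.45
eef_pos: [0.6027, 0.2147, 0.0912]
tcp_rot: [[0.099, 0.897, 0.431], [0.995, -0.088, -0.044], [-0.002, 0.433, -0.901]]
force: [0.2, -0.4, 0.0]
opening: 0.06
grasp_force: 0.0
```

Call:
send_rows(
  slide=[
    [0, 0, 0],
    [0, 0, 0],
    [0, 0, 0],
    [0, 0, 0],
    [0, 0, 0],
  ],
  turn=[
    [0, 0, 0],
    [0, 0, 0],
    [0, 0, 0],
    [0, 0, 0],
    [0, 0, 0],
  ],
  grip=0,
)

```text
time_s: 7.08
eef_pos: [0.6031, 0.2154, 0.0935]
tcp_rot: [[0.098, 0.896, 0.434], [0.995, -0.088, -0.043], [-0.0, 0.436, -0.9]]
force: [-5.6, -0.3, 6.2]
opening: 0.0155
grasp_force: 58.3
```

Gripped, at 15.5 mm opening. Now drawing it out along its own axis.

Call:
send_rows(
  slide=[
    [0, 0, -0.5],
    [0, 0, -1],
    [0, 0, -1],
    [0, 0, -1],
    [0, 0, -1],
    [0, 0, -1],
    [0, 0, -1],
    [0, 0, -1],
  ],
  turn=[
    [0, 0, 0],
    [0, 0, 0],
    [0, 0, 0],
    [0, 0, 0],
    [0, 0, 0],
    [0, 0, 0],
    [0, 0, 0],
    [0, 0, 0],
  ],
)

```text
time_s: 8.07
eef_pos: [0.5374, 0.2217, 0.2287]
tcp_rot: [[0.098, 0.896, 0.433], [0.995, -0.088, -0.043], [-0.001, 0.435, -0.9]]
force: [-0.0, -0.3, -1.2]
opening: 0.0152
grasp_force: 59.7
```

```bash
cat >> h.py <<'E'
def downR(yaw): c,s=np.cos(yaw),np.sin(yaw); return np.array([[-s,c,0],[c,s,0],[0,0,-1.]])
E
python3 - <<'E'
from h import *
plan(np.array([.591,-.185,.23]),downR(np.radians(12.65)))
E
```

```text
rows 21 slide [-0.978  0.072  0.027] turn [ 0.203  0.033 -0.142]
path mid [0.549 0.007 0.231] zmin 0.229
```

Call:
send_rows(
  slide=[
    [-0.98, 0.07, 0.03],
    [-0.98, 0.07, 0.03],
    [-0.98, 0.07, 0.03],
    [-0.98, 0.07, 0.03],
    [-0.98, 0.07, 0.03],
    [-0.98, 0.07, 0.03],
    [-0.98, 0.07, 0.03],
    [-0.98, 0.07, 0.03],
  ],
  turn=[
    [0.2, 0.03, -0.14],
    [0.2, 0.03, -0.14],
    [0.2, 0.03, -0.14],
    [0.2, 0.03, -0.14],
    [0.2, 0.03, -0.14],
    [0.2, 0.03, -0.14],
    [0.2, 0.03, -0.14],
    [0.2, 0.03, -0.14],
  ],
)

```text
time_s: 9.07
eef_pos: [0.5426, 0.0641, 0.2295]
tcp_rot: [[-0.021, 0.961, 0.277], [1.0, 0.026, -0.013], [-0.019, 0.277, -0.961]]
force: [0.0, 0.0, -0.9]
opening: 0.015
grasp_force: 59.7
```

Call:
send_rows(
  slide=[
    [-0.98, 0.07, 0.03],
    [-0.98, 0.07, 0.03],
    [-0.98, 0.07, 0.03],
    [-0.98, 0.07, 0.03],
    [-0.98, 0.07, 0.03],
    [-0.98, 0.07, 0.03],
    [-0.98, 0.07, 0.03],
    [-0.98, 0.07, 0.03],
  ],
  turn=[
    [0.2, 0.03, -0.14],
    [0.2, 0.03, -0.14],
    [0.2, 0.03, -0.14],
    [0.2, 0.03, -0.14],
    [0.2, 0.03, -0.14],
    [0.2, 0.03, -0.14],
    [0.2, 0.03, -0.14],
    [0.2, 0.03, -0.14],
  ],
)

```text
time_s: 10.07
eef_pos: [0.566, -0.0913, 0.2303]
tcp_rot: [[-0.141, 0.984, 0.112], [0.99, 0.142, -0.002], [-0.017, 0.111, -0.994]]
force: [-0.3, 0.0, -1.2]
opening: 0.0152
grasp_force: 59.7
```

```bash
python3 - <<'E'
from h import *
plan(np.array([.591,-.185,.23]),downR(np.radians(12.65)))
E
```

```text
rows 5 slide [-0.966  0.084  0.019] turn [ 0.21   0.042 -0.15 ]
path mid [ 0.58  -0.148  0.23 ] zmin 0.23
```

Call:
send_rows(
  slide=[
    [-0.97, 0.08, 0.02],
    [-0.97, 0.08, 0.02],
    [-0.97, 0.08, 0.02],
    [-0.97, 0.08, 0.02],
    [-0.97, 0.08, 0.02],
    [0, 0, 0],
    [0, 0, 0],
  ],
  turn=[
    [0.21, 0.04, -0.15],
    [0.21, 0.04, -0.15],
    [0.21, 0.04, -0.15],
    [0.21, 0.04, -0.15],
    [0.21, 0.04, -0.15],
    [0, 0, 0],
    [0, 0, 0],
  ],
)

```text
time_s: 10.95
eef_pos: [0.5906, -0.1845, 0.2296]
tcp_rot: [[-0.218, 0.976, 0.001], [0.976, 0.218, -0.001], [-0.001, 0.001, -1.0]]
force: [0.2, 0.1, -1.1]
opening: 0.0153
grasp_force: 59.6
```

```bash
python3 - <<'E'
from h import *
s=ctrl.read_state(); im,d=ctrl.get_image("wrist"); np.savez("w3.npz",im=im,d=d,p=s["eef_pos"],R=s["tcp_rot"]); cv2.imwrite("pics/w3.png",im[:,:,::-1])
K,T=cam("wrist",s); print(s["eef_pos"],s["tcp_rot"].round(4).tolist(),s["time_s"])
t=lambda v:s["eef_pos"]+s["tcp_rot"]@v
print("pred blade: tip near/far, shoulder near/far",proj([t(v) for v in((.024,0,.081),(-.024,0,.081),(.027,0,.077),(.03,0,.02),(0,0,.081))],K,T).round(1).tolist())
z=np.array([[.591,-.185,.08]]);c,sn=np.cos(.2208),np.sin(.2208); 
print("pred slots",proj([z[0]+[c*a-sn*b,sn*a+c*b,0] for a in(-.03,0,.03) for b in (.03,-.03)],K,T).round(1).tolist())
a=im[150:300,260:380]
E
```

```text
[ 0.59056675 -0.18450199  0.22961803] [[-0.2179, 0.976, 0.0011], [0.976, 0.2179, -0.0007], [-0.0009, 0.0009, -1.0]] 10.95
pred blade: tip near/far, shoulder near/far [[319.8, 171.1], [319.8, 232.3], [319.8, 168.1], [320.1, 182.4], [319.8, 202.6]]
pred slots [[287.9, 151.1], [289.6, 211.7], [319.8, 151.0], [319.9, 211.7], [351.8, 151.0], [350.1, 211.6]]
```

View pics/w3.png

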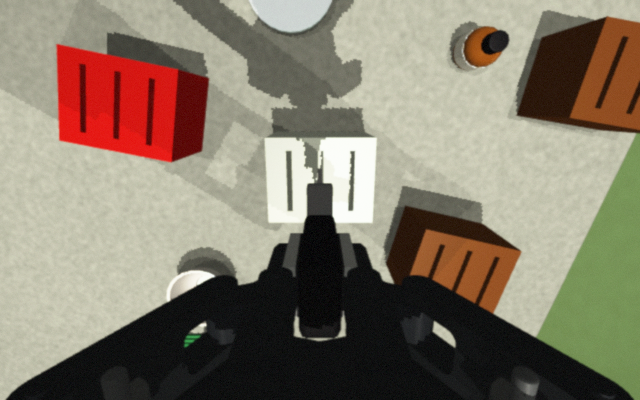

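The wrist view shows the white block with its outer slots at about (290,180) and (352,180). The blade is edge-on at about (320,170), over the middle slot. I'll measure slots and blade in this one picture.

```bash
cat > slot.py <<'E'
from h import *
def slots(f):
    z=np.load(f); im=z["im"].astype(int); s=dict(eef_pos=z["p"],tcp_rot=z["R"]); K,T=cam("wrist",s); g=im.max(2); out={}
    c0=np.array([.591,-.185,.08]); c,sn=np.cos(.2208),np.sin(.2208)
    for n,a in(("s0",-.03),("s2",.03)):
        e=proj([c0+[c*a-sn*b,sn*a+c*b,0] for b in(.03,-.03)],K,T)
        u=int(round(e[:,0].mean())); v0,v1=int(e[:,1].min())-6,int(e[:,1].max())+7
        w=np.clip(190-g[v0:v1,u-9:u+10],0,None)*(np.abs(np.arange(-9,10))<9)
        r=w.sum(1); ok=r>.5*np.median(r[10:-10]); rows=np.arange(v0,v1)[ok]; cols=(w[ok]*np.arange(u-9,u+10)).sum(1)/r[ok]
        edge=(rows[0]-.5,rows[-1]+.5); P=onplane(np.c_[cols,rows],.08,K,T); loc=(P-s["eef_pos"])@s["tcp_rot"]
        i=slice(4,-4); k=np.polyfit(loc[i,0],loc[i,1],1); out[n]=loc
        print(n,"rows",edge,"cols",cols[4].round(1),cols[-5].round(1),"tool x range",loc[[0,-1],0].round(4),"slope",k[0].round(4),"tool y at mid",np.polyval(k,loc[:,0].mean()).round(5),"world",P.mean(0).round(4))
    for v in range(148,184,3): print(v,g[v,306:336].tolist())
slots("w3.npz")
E
python3 slot.py
```

```text
s0 rows (np.float64(150.5), np.float64(209.5)) cols 288.2 289.7 tool x range [ 0.0296 -0.0277] slope -0.0004 tool y at mid -0.02959 world [ 0.5615 -0.1896  0.08  ]
s2 rows (np.float64(151.5), np.float64(209.5)) cols 352.5 350.4 tool x range [ 0.0287 -0.0277] slope 0.0095 tool y at mid 0.03057 world [ 0.6203 -0.177   0.08  ]
148 [113, 111, 108, 108, 110, 113, 112, 123, 133, 152, 156, 162, 171, 219, 250, 252, 253, 252, 252, 253, 253, 253, 253, 253, 253, 252, 252, 253, 253, 253]
151 [109, 115, 107, 111, 111, 107, 114, 113, 112, 114, 125, 158, 216, 236, 235, 194, 183, 232, 251, 253, 253, 252, 253, 253, 252, 253, 253, 253, 253, 253]
154 [110, 111, 112, 110, 109, 114, 110, 107, 112, 106, 116, 157, 223, 238, 224, 154, 149, 224, 250, 253, 253, 253, 253, 253, 253, 253, 253, 253, 253, 253]
157 [150, 115, 108, 108, 108, 108, 110, 111, 111, 111, 117, 154, 224, 240, 236, 218, 172, 206, 242, 249, 251, 253, 253, 253, 253, 253, 253, 252, 252, 253]
160 [115, 111, 112, 107, 113, 113, 113, 109, 110, 111, 120, 154, 225, 241, 233, 160, 138, 201, 239, 245, 245, 247, 248, 249, 252, 252, 253, 253, 253, 253]
[... 363 characters left out ...]
3, 106, 96, 90, 91, 79, 85, 131, 203, 241, 245, 245, 245, 245, 246, 244, 245, 245, 245, 249, 252]
172 [244, 244, 244, 244, 242, 229, 173, 125, 111, 112, 110, 101, 77, 65, 69, 80, 129, 204, 240, 245, 246, 246, 245, 245, 245, 245, 246, 248, 251, 253]
175 [245, 244, 245, 245, 245, 245, 233, 165, 111, 112, 130, 137, 97, 72, 69, 76, 128, 202, 241, 245, 246, 246, 246, 246, 246, 246, 246, 248, 251, 252]
178 [245, 244, 246, 245, 244, 237, 193, 154, 130, 161, 208, 167, 94, 69, 66, 79, 128, 203, 240, 245, 245, 246, 246, 246, 246, 246, 246, 246, 245, 246]
181 [246, 245, 245, 245, 245, 245, 245, 232, 161, 110, 105, 82, 67, 67, 69, 74, 125, 201, 240, 245, 245, 246, 246, 246, 246, 246, 247, 247, 247, 246]
```

Call:
send_rows(
  slide=[
    [0.03, 0.025, 0.9],
    [0, 0, 0.9],
    [0, 0, 0.9],
    [0, 0, 0.4],
    [0, 0, 0],
  ],
  turn=[
    [0, 0, 0],
    [0, 0, 0],
    [0, 0, 0],
    [0, 0, 0],
    [0, 0, 0],
  ],
)

```text
time_s: 11.62
eef_pos: [0.591, -0.1844, 0.1667]
tcp_rot: [[-0.218, 0.976, -0.0], [0.976, 0.218, -0.001], [-0.001, -0.0, -1.0]]
force: [0.4, 0.1, -1.5]
opening: 0.0157
grasp_force: 59.7
```

Call:
send_rows(
  slide=[
    [0, 0, 0.2],
    [0, 0, 0.2],
    [0, 0, 0.2],
    [0, 0, 0],
  ],
  turn=[
    [0, 0, 0],
    [0, 0, 0],
    [0, 0, 0],
    [0, 0, 0],
  ],
)

```text
time_s: 12.12
eef_pos: [0.5911, -0.1844, 0.155]
tcp_rot: [[-0.218, 0.976, 0.0], [0.976, 0.218, -0.001], [-0.001, 0.0, -1.0]]
force: [-0.0, 1.2, -1.4]
opening: 0.0153
grasp_force: 59.7
```

Call:
send_rows(
  slide=[
    [0, 0, 0.2],
    [0, 0, 0.2],
    [0, 0, 0.2],
    [0, 0, 0],
  ],
  turn=[
    [0, 0, 0],
    [0, 0, 0],
    [0, 0, 0],
    [0, 0, 0],
  ],
)

```text
time_s: 12.62
eef_pos: [0.591, -0.1844, 0.1429]
tcp_rot: [[-0.218, 0.976, 0.0], [0.976, 0.218, -0.001], [-0.001, 0.0, -1.0]]
force: [-0.1, -0.8, -2.3]
opening: 0.0153
grasp_force: 59.7
```

Call:
send_rows(
  slide=[
    [0, 0, 0.2],
    [0, 0, 0.2],
    [0, 0, 0.1],
    [0, 0, 0.1],
  ],
  turn=[
    [0, 0, 0],
    [0, 0, 0],
    [0, 0, 0],
    [0, 0, 0],
  ],
)

```text
time_s: 13.12
eef_pos: [0.5912, -0.1845, 0.1312]
tcp_rot: [[-0.218, 0.976, 0.001], [0.976, 0.218, -0.001], [-0.001, 0.001, -1.0]]
force: [-0.7, -0.3, -1.4]
opening: 0.0154
grasp_force: 59.7
```

Call:
send_rows(
  slide=[
    [0, 0, 0.1],
    [0, 0, 0.1],
    [0, 0, 0.1],
    [0, 0, 0],
  ],
  turn=[
    [0, 0, 0],
    [0, 0, 0],
    [0, 0, 0],
    [0, 0, 0],
  ],
)

```text
time_s: 13.62
eef_pos: [0.5912, -0.1844, 0.1252]
tcp_rot: [[-0.218, 0.976, 0.001], [0.976, 0.218, -0.001], [-0.001, 0.0, -1.0]]
force: [-0.7, 0.2, -0.9]
opening: 0.0152
grasp_force: 59.7
```

Call:
send_rows(
  slide=[
    [0, 0, 0.15],
    [0, 0, 0.1],
    [0, 0, 0.1],
    [0, 0, 0.1],
    [0, 0, 0],
  ],
  turn=[
    [0, 0, 0],
    [0, 0, 0],
    [0, 0, 0],
    [0, 0, 0],
    [0, 0, 0],
  ],
)

```text
time_s: 14.25
eef_pos: [0.5914, -0.1845, 0.1174]
tcp_rot: [[-0.218, 0.976, 0.002], [0.976, 0.218, -0.001], [-0.002, 0.001, -1.0]]
force: [-3.0, 0.8, 9.2]
opening: 0.0148
grasp_force: 61.1
```

Call:
send_rows(
  slide=[
    [0, 0, 0.08],
    [0, 0, 0],
  ],
  turn=[
    [0, 0, 0],
    [0, 0, 0],
  ],
)

```text
time_s: 14.5
eef_pos: [0.5917, -0.1847, 0.1174]
tcp_rot: [[-0.218, 0.976, 0.003], [0.976, 0.218, -0.002], [-0.002, 0.002, -1.0]]
force: [-8.2, 2.6, 20.9]
opening: 0.0152
grasp_force: 62.8
```

A firm stop at TCP z=0.117 means this is the 44 mm slot. I'll withdraw and try slot2, at +30 mm in tool y.

Call:
send_rows(
  slide=[
    [0, 0, -0.5],
    [0, 0, -1],
    [0, 0, -1],
    [0, 0, -0.5],
    [0, 0.75, 0],
    [0, 0.755, 0],
    [0, 0, 0],
  ],
  turn=[
    [0, 0, 0],
    [0, 0, 0],
    [0, 0, 0],
    [0, 0, 0],
    [0, 0, 0],
    [0, 0, 0],
    [0, 0, 0],
  ],
)

```text
time_s: 15.38
eef_pos: [0.6208, -0.1776, 0.1741]
tcp_rot: [[-0.218, 0.976, 0.0], [0.976, 0.218, -0.001], [-0.001, 0.0, -1.0]]
force: [-0.2, 0.4, -0.8]
opening: 0.0152
grasp_force: 59.7
```

```bash
python3 - <<'E'
from h import *
s=ctrl.read_state(); R=s["tcp_rot"]; print(s["eef_pos"],R.round(4).tolist(), s["time_s"])
z=np.load("w3.npz"); t=z["p"]+z["R"]@[.0006,.0306,0]; print("tool-frame error to slot2",(R.T@(t-s["eef_pos"])*1e3).round(2))
im,d=ctrl.get_image("wrist"); np.savez("w4.npz",im=im,d=d,p=s["eef_pos"],R=R); cv2.imwrite("pics/w4.png",cv2.resize(im[110:260,220:420],(800,600),interpolation=cv2.INTER_CUBIC)[:,:,::-1])
E
```

```text
[ 0.62076336 -0.17755768  0.17406208] [[-0.2185, 0.9758, 0.0002], [0.9758, 0.2185, -0.0006], [-0.0007, 0.0, -1.0]] 15.375
tool-frame error to slot2 [  0.37  -0.38 -55.58]
```

View pics/w4.png

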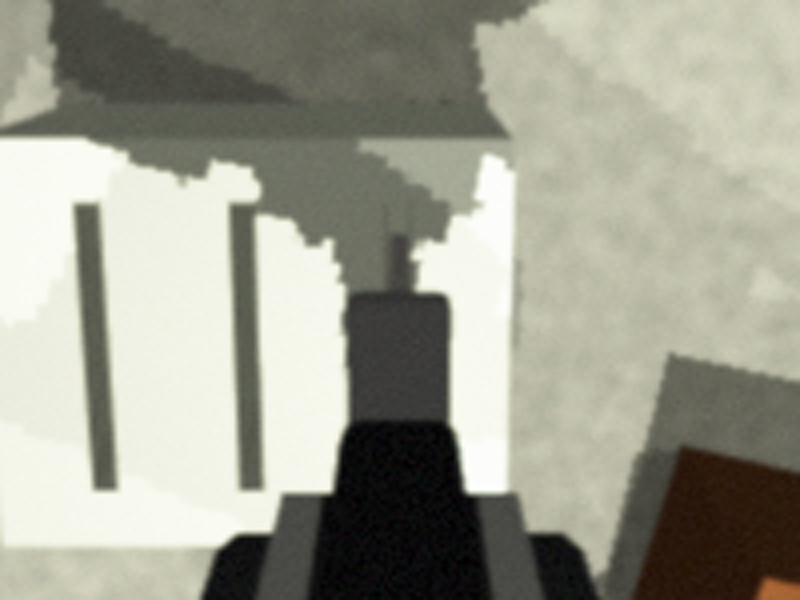

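The crop shows the blade at (400,262), lined up with the slot2 mouth at crop x of about 386–412. Descending.

Call:
send_rows(
  slide=[
    [0.02, -0.01, 0.3],
    [0, 0, 0.2],
    [0, 0, 0.2],
    [0, 0, 0.2],
    [0, 0, 0],
  ],
  turn=[
    [0, 0, 0],
    [0, 0, 0],
    [0, 0, 0],
    [0, 0, 0],
    [0, 0, 0],
  ],
)

```text
time_s: 16.05
eef_pos: [0.6201, -0.1775, 0.1564]
tcp_rot: [[-0.218, 0.976, 0.0], [0.976, 0.218, -0.001], [-0.001, 0.0, -1.0]]
force: [-0.1, -0.0, -0.6]
opening: 0.0152
grasp_force: 59.7
```

Call:
send_rows(
  slide=[
    [0, 0, 0.2],
    [0, 0, 0.2],
    [0, 0, 0.2],
    [0, 0, 0.2],
    [0, 0, 0],
  ],
  turn=[
    [0, 0, 0],
    [0, 0, 0],
    [0, 0, 0],
    [0, 0, 0],
    [0, 0, 0],
  ],
)

```text
time_s: 16.68
eef_pos: [0.6202, -0.1775, 0.1403]
tcp_rot: [[-0.218, 0.976, 0.0], [0.976, 0.218, -0.001], [-0.001, 0.0, -1.0]]
force: [0.3, -0.8, -1.1]
opening: 0.0154
grasp_force: 59.7
```

Call:
send_rows(
  slide=[
    [0, 0, 0.2],
    [0, 0, 0.15],
    [0, 0, 0.1],
    [0, 0, 0.1],
    [0, 0, 0],
  ],
  turn=[
    [0, 0, 0],
    [0, 0, 0],
    [0, 0, 0],
    [0, 0, 0],
    [0, 0, 0],
  ],
)

```text
time_s: 17.3
eef_pos: [0.6206, -0.1776, 0.1314]
tcp_rot: [[-0.218, 0.976, 0.002], [0.976, 0.218, -0.001], [-0.002, 0.002, -1.0]]
force: [-5.0, 1.5, 12.0]
opening: 0.0155
grasp_force: 61.6
```

Stopped at z=0.1314, so this is the 30 mm slot and slot0 must be the deep one. I'll withdraw and move −60 mm in tool y.

Call:
send_rows(
  slide=[
    [0, 0, -0.3],
    [0, 0, -1],
    [0, 0, -1],
    [0, -1, 0],
    [0, -1, 0],
    [0, -1, 0],
    [0, 0, 0],
    [0, 0, 0],
  ],
  turn=[
    [0, 0, 0],
    [0, 0, 0],
    [0, 0, 0],
    [0, 0, 0],
    [0, 0, 0],
    [0, 0, 0],
    [0, 0, 0],
    [0, 0, 0],
  ],
)

```text
time_s: 18.3
eef_pos: [0.5622, -0.1905, 0.1759]
tcp_rot: [[-0.218, 0.976, 0.001], [0.976, 0.218, -0.001], [-0.001, 0.001, -1.0]]
force: [0.9, -0.1, -1.3]
opening: 0.0153
grasp_force: 59.8
```

```bash
python3 - <<'E'
from h import *
s=ctrl.read_state(); R=s["tcp_rot"]; print(s["eef_pos"],R.round(4).tolist(), s["time_s"])
z=np.load("w3.npz"); t=z["p"]+z["R"]@[.001,-.0296,0]; print("tool-frame error to slot0",(R.T@(t-s["eef_pos"])*1e3).round(2))
im,d=ctrl.get_image("wrist"); np.savez("w5.npz",im=im,d=d,p=s["eef_pos"],R=R); cv2.imwrite("pics/w5.png",cv2.resize(im[110:260,220:420],(800,600),interpolation=cv2.INTER_CUBIC)[:,:,::-1])
E
```

```text
[ 0.56223585 -0.19050222  0.17592684] [[-0.218, 0.976, 0.0014], [0.976, 0.218, -0.001], [-0.0013, 0.0011, -1.0]] 18.3
tool-frame error to slot0 [  0.61  -0.58 -53.66]
```

View pics/w5.png

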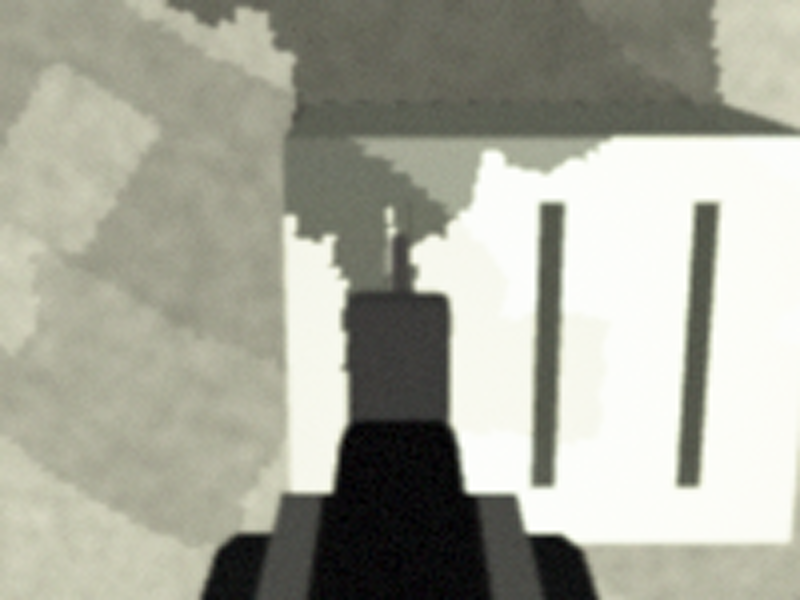

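The crop shows the blade at (402,262). By the spacing of slot1 and slot2, slot0 is at about x=397, so I'll shift −0.6 mm in tool y and descend.

Call:
send_rows(
  slide=[
    [0.02, -0.03, 0],
    [0, 0, 0.3],
    [0, 0, 0.2],
    [0, 0, 0.2],
    [0, 0, 0.2],
    [0, 0, 0],
  ],
  turn=[
    [0, 0, 0],
    [0, 0, 0],
    [0, 0, 0],
    [0, 0, 0],
    [0, 0, 0],
    [0, 0, 0],
  ],
)

```text
time_s: 19.1
eef_pos: [0.5609, -0.1903, 0.1574]
tcp_rot: [[-0.218, 0.976, 0.0], [0.976, 0.218, -0.001], [-0.001, 0.0, -1.0]]
force: [0.2, 0.0, -0.5]
opening: 0.0155
grasp_force: 59.8
```

Call:
send_rows(
  slide=[
    [0, 0, 0.2],
    [0, 0, 0.2],
    [0, 0, 0.2],
    [0, 0, 0.2],
    [0, 0, 0],
  ],
  turn=[
    [0, 0, 0],
    [0, 0, 0],
    [0, 0, 0],
    [0, 0, 0],
    [0, 0, 0],
  ],
)

```text
time_s: 19.73
eef_pos: [0.5609, -0.1903, 0.1413]
tcp_rot: [[-0.218, 0.976, 0.0], [0.976, 0.218, -0.001], [-0.001, 0.0, -1.0]]
force: [-0.3, -0.5, -0.6]
opening: 0.0154
grasp_force: 59.8
```

Home should be at TCP z of about 0.1014.

Call:
send_rows(
  slide=[
    [0, 0, 0.2],
    [0, 0, 0.2],
    [0, 0, 0.2],
    [0, 0, 0.2],
    [0, 0, 0],
  ],
  turn=[
    [0, 0, 0],
    [0, 0, 0],
    [0, 0, 0],
    [0, 0, 0],
    [0, 0, 0],
  ],
)

```text
time_s: 20.35
eef_pos: [0.561, -0.1903, 0.1253]
tcp_rot: [[-0.218, 0.976, 0.0], [0.976, 0.218, -0.001], [-0.001, 0.0, -1.0]]
force: [0.1, 0.4, -0.8]
opening: 0.0152
grasp_force: 59.8
```

Call:
send_rows(
  slide=[
    [0, 0, 0.2],
    [0, 0, 0.2],
    [0, 0, 0.2],
    [0, 0, 0.2],
    [0, 0, 0],
  ],
  turn=[
    [0, 0, 0],
    [0, 0, 0],
    [0, 0, 0],
    [0, 0, 0],
    [0, 0, 0],
  ],
)

```text
time_s: 20.98
eef_pos: [0.561, -0.1903, 0.1094]
tcp_rot: [[-0.218, 0.976, 0.0], [0.976, 0.218, -0.001], [-0.001, 0.0, -1.0]]
force: [-0.1, 0.8, -0.6]
opening: 0.0153
grasp_force: 59.8
```

Call:
send_rows(
  slide=[
    [0, 0, 0.15],
    [0, 0, 0.1],
    [0, 0, 0.1],
    [0, 0, 0.1],
    [0, 0, 0],
  ],
  turn=[
    [0, 0, 0],
    [0, 0, 0],
    [0, 0, 0],
    [0, 0, 0],
    [0, 0, 0],
  ],
)

```text
time_s: 21.6
eef_pos: [0.5612, -0.1905, 0.1015]
tcp_rot: [[-0.218, 0.976, 0.001], [0.976, 0.218, -0.001], [-0.001, 0.001, -1.0]]
force: [-2.7, 1.5, 7.2]
opening: 0.0153
grasp_force: 60.8
```

Call:
send_rows(
  slide=[
    [0, 0, 0.06],
    [0, 0, 0],
  ],
  turn=[
    [0, 0, 0],
    [0, 0, 0],
  ],
)

```text
time_s: 21.85
eef_pos: [0.5613, -0.1905, 0.1015]
tcp_rot: [[-0.218, 0.976, 0.002], [0.976, 0.218, -0.001], [-0.002, 0.002, -1.0]]
force: [-9.3, 4.0, 19.5]
opening: 0.0153
grasp_force: 62.6
```

Call:
send_rows(
  slide=[
    [0, 0, -0.05],
    [0, 0, 0],
    [0, 0, 0],
    [0, 0, 0],
    [0, 0, 0],
  ],
  turn=[
    [0, 0, 0],
    [0, 0, 0],
    [0, 0, 0],
    [0, 0, 0],
    [0, 0, 0],
  ],
  grip=50,
)

```text
time_s: 22.48
eef_pos: [0.5611, -0.1904, 0.1005]
tcp_rot: [[-0.218, 0.976, 0.001], [0.976, 0.218, -0.001], [-0.001, 0.001, -1.0]]
force: [0.7, 0.6, -0.1]
opening: 0.0497
grasp_force: 0.0
```

Call:
send_rows(
  slide=[
    [0, 0, -0.3],
    [0, 0, -0.8],
    [0, 0, -1],
    [0, 0, -1],
    [0, 0, -1],
    [0, 0, -1],
    [0, 0, -1],
    [0, 0, 0],
  ],
  turn=[
    [0, 0, 0],
    [0, 0, 0],
    [0, 0, 0],
    [0, 0, 0],
    [0, 0, 0],
    [0, 0, 0],
    [0, 0, 0],
    [0, 0, 0],
  ],
)

```text
time_s: 23.48
eef_pos: [0.5615, -0.1905, 0.2249]
tcp_rot: [[-0.218, 0.976, 0.004], [0.976, 0.218, -0.002], [-0.003, 0.004, -1.0]]
force: [0.1, -0.1, -0.3]
opening: 0.05
grasp_force: 0.0
```

```bash
python3 - <<'E'
from h import *
s=ctrl.read_state(); im,d=ctrl.get_image("wrist"); K,T=cam("wrist",s); P=cloud(d,K,T); print(s["time_s"],s["eef_pos"],s["force"].round(1))
q=P[(im.max(2)<50)&(np.abs(P[...,:2]-[.561,-.1905]).max(2)<.03)&(P[...,2]>.1)&(P[...,2]<.18)]; print("grip top z (want .148)",np.percentile(q,[5,50,95],axis=0).round(4).tolist())
t,_=ctrl.get_image("top"); a=np.hstack([cv2.resize(im,(400,250)),cv2.resize(t,(400,250))]); cv2.imwrite("pics/end.png",a[:,:,::-1])
E
```

```text
23.475 [ 0.56151517 -0.190479    0.22491431] [ 0.1 -0.1 -0.3]
grip top z (want .148) [[0.5525, -0.2013, 0.1092], [0.5588, -0.1834, 0.1463], [0.5672, -0.1753, 0.1477]]
```

View pics/end.png

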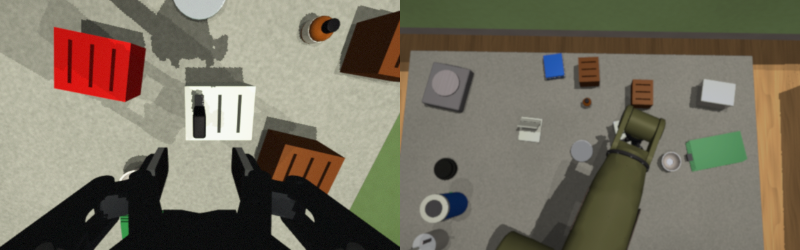

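The scraper stands upright in slot0, at (199,115) in the left picture. Its grip top measures about 0.147 m against 0.148 m wanted, the gripper is clear, and the dish, bottle and bowl haven't moved.

```bash
python3 -c "
from plant import ctrl
print(ctrl.job_done())"
```

```text
the job is handed in; nothing more can be done
None
```

The scraper is fully home in the deep slot (slot0, found by feel), released with the gripper clear and the dish, bottle and bowl undisturbed; I handed the job in after about 23.5 s, and no verdict came back.

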